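Size the shaft, then show the bearing ball to the lens

TASK

Take the two checks of a bearing set: first slide the jaw of the bench caliper gauge shut until it nips the standing shaft firmly against the fixed anvil, and leave it shut on the shaft. Then lift the ball tray by its fin, without the ball leaving its shallow pocket, and finish while holding the tray still and level in the air, with the ball at the focus of the lens: level with the middle of the lens and straight above the round glass window. Leave the other things on the bench where they are.

Things in the scene. Friction and masses are not known exactly. Their poses are not given: they have to be found in the camera images.
- gauge: bench caliper gauge, fixed to the bench (its place and yaw differ each time; it may be left or right of the lens). Grey bed 90 (x) x 230 (y) x 20 mm high; origin at the centre of its underside, z up, the jaws slide along its y. A shaft stands loose on the bed between a fixed anvil and a sliding jaw.
- anvil: fixed anvil of the gauge: steel block 44 mm wide, 40 mm high on the bed. Origin at the foot of its measuring face, which lies at y = -35 mm of the gauge and looks to the gauge's +y; axes as the gauge's.
- jaw (a joint): travel of the sliding jaw towards the anvil (the gauge's -y), m: 0 is fully open, 90 mm between the faces; the gap between the faces is 0.090 minus this. On the 28 mm shaft it reads 0.062. It slides with about 2 N of friction, has no spring and stays where it is left.
- jaw_grip (a point): point to hold on the sliding jaw: in the middle of the black upright thumb grip on top of the jaw, 77 mm above the bench; axes as the gauge's. The grip is 18 mm (gauge x) by 22 mm (gauge y), from 55 to 91 mm above the bench; below it is the steel jaw, 44 mm (x) by 24 mm (y). Hold it across the gauge's x and push to the gauge's -y. The jaw's face is 12 mm to -y of this point.
- shaft_center (a point): the shaft in the gauge, half-way up: turned steel, 50 mm high, 28 mm diameter up to 34 mm and 18 mm above that, 0.2 kg, upright and loose on the bed. It stands 5 to 14 mm clear of the anvil at first and slides along the bed when pushed with 1 to 2 N.
- tray_grip (a point): ball tray, point to hold: on its upright grip fin, 40 mm above the tray's underside and at its balance point. Tray: aluminium plate 150 (its x) x 90 (its y) x 10 mm, standing on the bench, about 0.3 kg; the fin at its centre is 36 mm long (x), 12 mm thick (y) and reaches 61 mm above the underside. A dark round boss (26 mm, 14 mm high) stands 45 mm to -x. Axes are the tray's, z up.
- tray_pocket (a point): centre of the tray's round ball pocket, 45 mm to the tray's +x from the fin, at the height of a ball's centre (19 mm above the tray's underside). The pocket is 34 mm wide and only 3 mm deep.
- ball_center (a point): centre of the loose steel ball in the pocket: 24 mm diameter, 57 g. It can roll about 6 mm each way in the pocket; a tilt of roughly 35 degrees or a jerk sends it over the rim.
- lens: lens unit, fixed to the bench (place and yaw differ). Origin on the bench under the focus. A black plate 100 x 100 x 10 mm with a round 50 mm glass window centred on the origin; the lens barrel is level, 60 mm across, its axis 170 mm above the bench; its front glass is 85 mm to the unit's +x from the origin and looks to -x. White camera box behind it, up to 205 mm high, to 260 mm to +x.
- focus (a point): focus of the lens: 170 mm above the bench, straight above the middle of the round window, 85 mm in front of the lens glass; axes as the lens unit's.
- ring_center (a point): bystander, leave alone: ring gauge: plain steel ring, 48 mm outside, 26 mm bore, 16 mm high, lying between the robot and the lens unit's plate; point at its centre.
- vblock_center (a point): bystander, leave alone: dark steel V-block, 50 x 70 x 45 mm; point at its centre.
- spare_center (a point): bystander, leave alone: a second, identical shaft that stands on the bench at the side, not in the gauge; point at its centre.
- cleaner_center (a point): bystander, leave alone: white bottle, 54 mm across, 140 mm high; point at its centre.
- block_center (a point): bystander, leave alone: flat steel length block, 75 x 35 x 12 mm; point at its centre.
- driver_center (a point): bystander, leave alone: screwdriver, 170 mm, lying at the left (point 10 mm above the bench); point at its centre.
Things that resemble listed ones, but are neither listed nor needed, are in the scene too. What is shaped like the part that bears shaft_center but pink is not meant.

How it is judged:
On the way, in this order (a step that is already met when the one before it is completed fails the run):
1. the jaw is shut on the shaft and presses it on the anvil with more than 3 N (contact force between anvil and shaft above 3 N and value of joint jaw between 0.0595 and 0.066 m and y of shaft_center in the frame of gauge below -0.0185 m and angle between shaft_center's own z axis and vertical below 0.1 rad), for 0.2 s.
2. then the tray is lifted clear of the bench, the ball in its pocket (height (world z) of tray_grip above 0.08 m and distance between ball_center and tray_pocket below 0.015 m), for 0.2 s.
At the end, for the whole second after the job is handed in: The tray is held by the fingers alone, at rest (under 30 mm/s) and level within 0.1 rad, the ball in its pocket (within 15 mm of the pocket's centre) and within 30 mm of the lens's focus; the jaw is still shut on the upright shaft (jaw between 59.5 and 66 mm, the shaft within 2.5 mm of the anvil) (value of joint jaw between 0.0595 and 0.066 m and y of shaft_center in the frame of gauge below -0.0185 m and angle between each of shaft_center, tray_grip's own z axis and vertical below 0.1 rad and distance between ball_center and focus below 0.03 m and distance between ball_center and tray_pocket below 0.015 m and linear speed of tray below 0.03 m/s and contact force between tray and the fingers above 0.5 N and contact force between tray and lens below 0.1 N); the arm keeps its last pose, push and grip.
It fails at once if the ball leaves its pocket (distance between ball_center and tray_pocket above 0.022 m).
It fails at once if a bystander is moved by more than 30 mm (distance of any of ring_center, vblock_center, spare_center, cleaner_center, block_center, driver_center from where it was at the start of the episode above 0.03 m).
It also fails if it takes over 61 s, if anything falls off the work surface, if the arm or the gripper's body presses on something with over 40 N, if the wrist force passes 120 N, or if a joint passes its speed limit or range.

ROBOT

A 6-joint arm with a two-finger parallel gripper is mounted at the origin on the work surface. World frame = base frame: x ahead of the robot, y to its left, z up, the work surface at z = 0. Lengths are in m, angles in rad, forces in N, time in s.
With the tool pointing down it reaches from about 0.275 to 0.825 m from the base axis. Payload 4.9 kg.
Tool frame: the origin (TCP) lies where the fingers leave the gripper's body, on its centre line; the fingertips stand 73 mm ahead of it and the grasp point (between the pads) lies 54 mm ahead of it; z points along the fingers, y is the line along which they close (so a half turn about z gives the same grasp; the last joint's range is limited). The gripper opens to 85 mm and grips with 20 to 120 N. Pads are 22 mm wide; open, the fingers measure 114 mm over their backs; the gripper's body (76 mm by 85 mm) begins 54 mm behind the grasp point. The pads swing forward as they close: fully open they stand 13 mm farther back than shut.
Start: joints at [-1.307, 0.326, -0.193, 1.052, 0, 1.437], TCP at [0.213, -0.507, 0.304] pointing down, gripper open.
Joint ranges: [-2.65, 2.65], [-0.97, 1.79], [-1.3, 1.35], [-1.93, 2.1], [-1.47, 1.37], [-3.14, 3.14]. Speed limits (rad/s): [2.57, 2.57, 3.14, 3.14, 3.14, 3.14].

INTERFACE

Orientations are given as a rotation vector (axis times angle).
In Python, from rig import telemetry, capture, camera_info, arm gives the robot as it stands. The module is installed in compiled form; this text tells all that it offers.
- The arm moves only by the tool arm_command, never from a script. Its argument "motion" is a list of rows, each a list of 3 entries, a list of its own where there are three numbers: the shift along the tool's x, y, z in mm, then the turn, a rotation vector about the tool's x, y, z in degrees, then the gripper command: -1 is shut, 1 is fully open, values between are in proportion. A call has 1 to 5 rows; each row is the pose to reach, as a shift and turn from the pose commanded when the call began, along the tool's axes at that moment; what a row does not reach only later rows make up. A row lasts 1/10 s, in which the tool goes at most 50 mm and 8.59 degrees, less where a joint would pass 70% of its speed; a pose out of reach is approached as far as the arm can. A call with a gripper value outside its range is refused whole. The fingers move at their own pace and stop on an object; the grip force is fixed at half the most. Time passes only in rows, so rows that repeat a pose let the fingers close. It gives the time, the measured TCP pose, the force, the opening and the grip force at its end, in the units of the state.
- telemetry.read_state(): the state, without advancing time (a new reading comes with each control period).
- capture(name): name is "scene" or "top"; returns (picture, depth): 400x640x3 uint8, red, green, blue; 400x640 float32, m along the optical axis (not along the pixel's ray), 0 where there is no reading.
- camera_info(name): a dict with "intrinsics" (3x3 intrinsics, pixels), "D" ([k1, k2, p1, p2, k3] as OpenCV has them; the pictures are not rectified), "extrinsics" (4x4, takes a point from camera to world coordinates). Camera axes: x right, y down, z forward; pixel columns grow to the right and rows downward; lengths in m; the calibration is good to about 2 mm. A picture is of the moment at which its call begins. camera_info takes no time and is no camera call.
- arm.hand_in(): hands the job in; it is judged then, once.
The state is a dict: "clock": time; "qpos": joint angles; "dq": joint speeds; "tau": joint torques, N m; "tcp_pos": TCP position; "orientation": TCP orientation; "contact_force": force on the tool from outside, world axes, zero at the start; "torque": the same for the moment, N m; "width": finger opening in m; "gripper_force": force on a finger pad.
Only numpy, scipy, OpenCV 4.12 (cv2) and the standard library are available. Lean on these libraries where they do the work, as an engineer would, in place of code of your own. Each camera call takes 0.05 s, during which the arm holds its last target. There are 200 camera calls.

## Working session

There is one attempt and no reset: what is moved stays moved. The work goes in short steps, Python scripts to look and compute and a tool call to move; the robot and the scene stay as the last step left them, time stands still between calls to the robot, and variables do not carry over. Pictures are saved under pics/ and viewed, at most 10 in all, crops included, and the job is handed in when it is done.

Besides the shell and the picture viewer there is one more tool, called after "Emit:" as name([rows], argument=value, ...), one row to a line, values as JSON. arm_command: Moves the arm, as the interface text tells. Its arguments: {"type":"object","properties":{"motion":{"type":"array","items":{"type":"array"}}},"required":["motion"]}

```bash
mkdir -p pics
python3 - <<'E'
from rig import telemetry, capture, camera_info, arm
import cv2,numpy as np
print(telemetry.read_state())
for n in("scene","top"):
    p,d=capture(n); cv2.imwrite(f"pics/{n}0.png",p[:,:,::-1]); np.savez(f"{n}0.npz",p=p,d=d)
    c=camera_info(n); print(n,c)
E
```

```text
{'clock': 0.0, 'qpos': array([-1.30720087e+00,  3.26913321e-01, -1.93558828e-01,  1.05201720e+00,
       -1.94393747e-05,  1.43661064e+00]), 'dq': array([ 8.46031646e-04, -1.12231426e-03, -7.51773240e-04, -5.07452320e-05,
        4.82015144e-04, -2.92759348e-04]), 'tau': array([-2.56573658e-04, -4.43398869e+01,  2.62440848e+01,  1.54339685e-02,
        1.18278545e-04,  2.87847868e-06]), 'tcp_pos': array([ 0.21295045, -0.50661194,  0.30312789]), 'orientation': array([-3.07800555e+00, -6.20388285e-01,  2.02318086e-04]), 'contact_force': array([-0.76969382,  0.79949869,  0.60184901]), 'torque': array([-0.00655452, -0.00308689,  0.00502933]), 'gripper_force': 0.0, 'width': 0.08496467982492259}
scene {'intrinsics': array([[465.20653811,   0.        , 317.405068  ],
       [  0.        , 465.20653811, 197.51452964],
       [  0.        ,   0.        ,   1.        ]]), 'D': array([-0.06649951,  0.        ,  0.        ,  0.        ,  0.        ]), 'extrinsics': array([[-0.72667558,  0.41207162, -0.54967225,  1.31452558],
       [ 0.68694181,  0.42733391, -0.58778965,  0.81713384],
       [-0.00731785, -0.80472524, -0.59360234,  0.93099642],
       [ 0.        ,  0.        ,  0.        ,  1.        ]])}
top {'intrinsics': array([[389.55392839,   0.        , 324.69051245],
       [  0.        , 389.55392839, 195.86661444],
       [  0.        ,   0.        ,   1.        ]]), 'D': array([0.00666525, 0.        , 0.        , 0.        , 0.        ]), 'extrinsics': array([[ 0.00980837, -0.98791771,  0.15466869,  0.32049545],
       [-0.99993548, -0.00880384,  0.00717837,  0.01218512],
       [-0.00572996, -0.15472911, -0.98794032,  1.5398078 ],
       [ 0.        ,  0.        ,  0.        ,  1.        ]])}
```

View pics/top0.png

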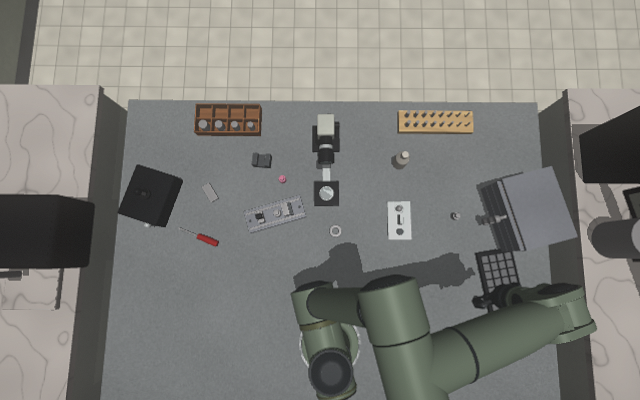

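View pics/scene0.png

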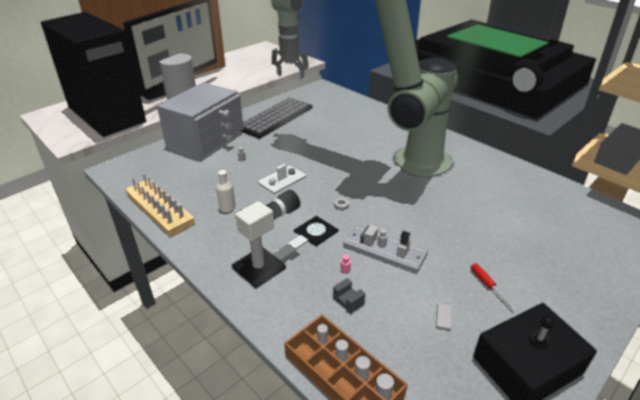

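Top view: gauge near (275,214) with the black grip at left (260,217), tray at (399,220), lens window at (326,193), ring at (335,231). I'll enlarge the working region and compute world points.

```bash
cat > h.py <<'E'
import numpy as np,cv2
from rig import camera_info
def ray(n,uv):
    c=camera_info(n);K=c["intrinsics"];T=c["extrinsics"]
    q=cv2.undistortPoints(np.array(uv,float).reshape(-1,1,2),K,c["D"]).reshape(-1,2)
    return T[:3,3],np.c_[q,np.ones(len(q))]@T[:3,:3].T
def onplane(n,uv,z):
    o,r=ray(n,uv); return o+r*((z-o[2])/r[:,2])[:,None]
def world(n,d):
    h,w=d.shape; v,u=np.mgrid[:h,:w]
    o,r=ray(n,np.c_[u.ravel(),v.ravel()]); return (o+r*d.ravel()[:,None]).reshape(h,w,3)
E
python3 - <<'E'
import numpy as np,cv2
a=np.load("top0.npz")["p"][:,:,::-1];b=np.load("scene0.npz")["p"][:,:,::-1]
x=cv2.resize(a[170:250,235:425],None,fx=4.2,fy=4.2,interpolation=cv2.INTER_CUBIC)
y=cv2.resize(b[155:275,250:440],None,fx=2,fy=2,interpolation=cv2.INTER_CUBIC)
out=np.zeros((x.shape[0]+y.shape[0],x.shape[1],3),np.uint8);out[:x.shape[0]]=x;out[x.shape[0]:,:y.shape[1]]=y
cv2.imwrite("pics/crop.png",out);print(out.shape)
from h import *
P=world("top",np.load("top0.npz")["d"])
# heights over tray and gauge
np.set_printoptions(linewidth=250)
print((P[198:244:1,386:414:2,2]*1000).round().astype(int)[::2])
print((P[194:236:2,240:312:3,2]*1000).round().astype(int))
E
```

```text
(576, 798, 3)
[[   6    4    3   -3   -1    5    2   -1   -1    2    1    2    1    4]
 [   5    3    0    3    1    2    3    5   -1   -1    4    9    3    2]
 [   1    8   13   12    7   10   11   11    8   13    7   11   -2   -4]
 [  -6    7   14   14   12   10   11   10    9   12   11   12   -9   -2]
 [   2    8    8   12   16    7   33   25    5   11   10   12    0    3]
 [   0    8   14   12   10   23   25   25   11   15   10    6    5    2]
 [   2   10    8   12   13    9   29   27    6    7   11   14   -1    0]
 [  -6   11    9    7   11   13   15    7   14    8   12   12   -1   -1]
 [   1    6   12    9   11    4    8   56   60   15   10    7    0    4]
 [  -3    2   10   10   12   12   28   64   61   19    7   11   10    7]
 [   5   13   15   11   16   15   30   62   59   13   13    8    6   -2]
 [   2   13   13   14    8   12   26   66   55   10    3   11   12    5]
 [   3   11    9   14   10   14   25   62   58   11    8   14   10   -3]
 [   1   15    8   11    8   13   14   18    7   11    9    6    8    2]
 [   2   14    8    5   14   10   16    8   10    7    6   10   
[... 2477 characters left out ...]
 19   24   19   15   19   17    5   -1    4   -1   -1    5   -4    8   -7   -4   -7]
 [   2   -3    1   21   23   20   20   23   19   24   20   -2    0    3    3    3   -6   -4   -1   -1   -2    3    2   -1]
 [  -3   -5    1   24   24   23   24   18   18    0   -2   -1    1   -1   -2    1    1   -1   -2   -4    5    6    2   -2]
 [   2    6    5   16   19   15   15    3 1540   -1    0    0    6   -2    5    4   -4   -3   -1    1   -2    1   -3    3]
 [   6   -3   -2   22   -3   -1    2   -5   -1    3    6   -1    0   -3    1    6    1    4    6    1   -1    6    2    4]
 [   3   -3   -1   -1   -2    1   -3    5    0   -2    8   -7    9    1   -2    2   -1    2    0    5   -2    6   -1   -3]]
```

View pics/crop.png

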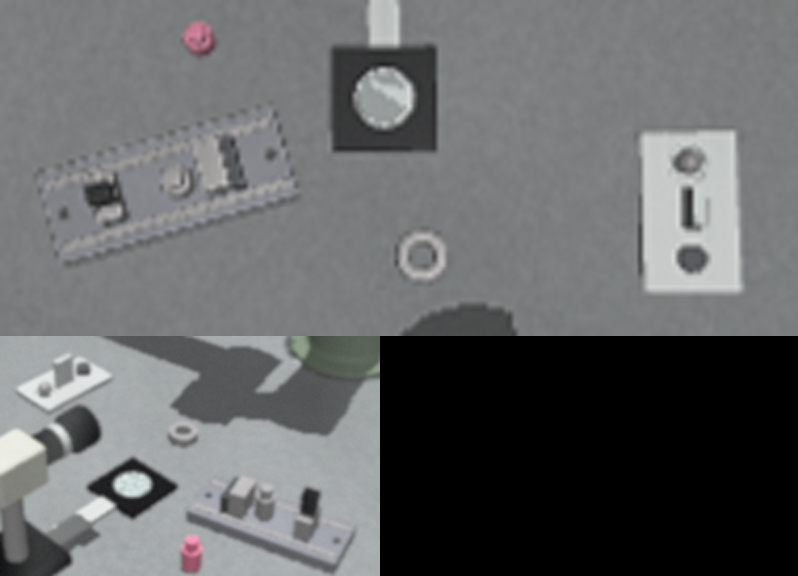

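The crop shows: gauge with jaw and black grip at left (full-image ~(259,216)), shaft (277,213), anvil right (287,209); tray with ball at the far end (399,208), fin (400,219), dark boss near (399,231); window (326,193). Now measuring.

```bash
cat > meas.py <<'E'
import numpy as np,cv2
from h import *
f=np.load("top0.npz");p=f["p"].astype(int);d=cv2.medianBlur(f["d"],3);P=world("top",d);Z=P[...,2]
def box(m):
    m=m.astype(np.uint8);c,_=cv2.findContours(m,cv2.RETR_EXTERNAL,cv2.CHAIN_APPROX_NONE)
    c=max(c,key=cv2.contourArea);return c[:,0].astype(float)
def sub(u0,u1,v0,v1,m):
    o=np.zeros(m.shape,bool);o[v0:v1,u0:u1]=m[v0:v1,u0:u1];return o
def rect(name,m,z):
    r=cv2.minAreaRect((onplane("top",box(m),z)[:,:2]*1000).astype(np.float32));print(name,r)
g=p.mean(2)
rect("tray",cv2.morphologyEx(sub(380,420,195,245,g>160).astype(np.uint8),cv2.MORPH_CLOSE,np.ones((5,5))),.010)
rect("bed",sub(238,312,190,236,Z>.011),.020)
m=sub(250,270,205,225,(g<70));print("grip px",m.sum())
rect("grip(z91)",sub(248,270,205,228,Z>.073),.091)
rect("lensplate",sub(310,343,178,208,g<75),.010)
rect("window",sub(316,337,184,203,g>130),.010)
rect("ring",sub(325,345,220,242,g>150),.016)
rect("fin",sub(392,410,210,226,Z>.045),.061)
# ball / boss
for n,a,z in(("ball",sub(390,408,202,214,Z>.017),.025),("boss",sub(390,408,225,238,g<100),.014)):
    v,u=np.nonzero(a);print(n,onplane("top",[[u.mean(),v.mean()]],z)*1000,a.sum())
rect("shaft(z50)",sub(270,282,205,222,Z>.04),.042)
# grid lens camera box/barrel points
M=sub(305,345,105,180,(Z>.12)&(Z<.22));v,u=np.nonzero(M);X=P[M];print("barrel",X[:,0].min(),X[:,0].max(),X[:,1].mean())
q=X[:,:2];c=q-q.mean(0);w=np.linalg.svd(c,full_matrices=False)[2][0];print("dir",w,q.mean(0))
E
python3 meas.py
```

```text
tray ((467.1474914550781, -269.6863708496094), (149.77932739257812, 89.76918029785156), 0.5617712736129761)
bed ((487.4377746582031, 220.11175537109375), (91.0807113647461, 229.4695281982422), 16.878625869750977)
grip px 35
grip(z91) ((471.7716369628906, 270.3653564453125), (18.8075008392334, 20.92862319946289), 46.380680084228516)
lensplate ((571.81494140625, 18.23151969909668), (96.8026123046875, 95.94852447509766), 0.4983576834201813)
window ((571.6846313476562, 18.197622299194336), (51.19487762451172, 51.029659271240234), 45.2474365234375)
ring ((422.5888671875, -18.356088638305664), (35.0760612487793, 39.10227584838867), 0.5378949046134949)
fin ((467.50262451171875, -266.1958923339844), (11.400504112243652, 34.45240783691406), 88.86519622802734)
ball [[ 513.13895046 -266.48317877   25.        ]] 29
boss [[ 422.73865587 -269.38914019   14.        ]] 29
shaft(z50) ((490.1671447753906, 208.89915466308594), (24.98227310180664, 24.461164474487305), 45.99495315551758)
barrel 0.6571654548895987 0.8302142288567733 0.02066347556660204
dir [-0.99990958  0.01344718] [0.74441598 0.02066348]
```

```bash
cat > go.py <<'E'
# usage: go.py x y z(mm, TCP) yaw_of_tool_y(deg): shift and turn in tool axes
import sys,numpy as np
from scipy.spatial.transform import Rotation as R
from rig import telemetry
s=telemetry.read_state();x=np.array(sys.argv[1:4],float);a=np.radians(float(sys.argv[4]))
R0=R.from_rotvec(s["orientation"])
y=np.array([np.cos(a),np.sin(a),0]);z=np.array([0,0,-1.])
R1=R.from_matrix(np.c_[np.cross(y,z),y,z])
print("tcp",(s["tcp_pos"]*1000).round(1),"F",s["contact_force"].round(1),"w",round(s["width"]*1000,1),"q",s["qpos"].round(2),"t",round(s["clock"],2))
print("shift",R0.inv().apply(x-s["tcp_pos"]*1000).round(1),"turn",np.degrees((R0.inv()*R1).as_rotvec()).round(2))
E
python3 go.py 472 270 220 16.9
```

```text
tcp [ 213.  -506.6  303.2] F [-0.3  0.1  0.3] w 85.5 q [-1.31  0.33 -0.19  1.05 -0.    1.44] t 0.1
shift [ 539.7 -615.5   84.3] turn [-7.000e-02 -8.000e-02 -8.411e+01]
```

Emit:
arm_command([
  [[540, -615, 84], [0, 0, -84], 1],
  [[540, -615, 84], [0, 0, -84], 1],
  [[540, -615, 84], [0, 0, -84], 1],
  [[540, -615, 84], [0, 0, -84], 1],
  [[540, -615, 84], [0, 0, -84], 1],
])

```text
clock: 0.6
tcp_pos: [0.292, -0.2692, 0.2779]
orientation: [-2.633, -1.712, -0.0]
contact_force: [1.0, -0.4, -0.0]
width: 0.0854
gripper_force: 0.0
```

```bash
python3 go.py 472 270 220 16.9
```

```text
tcp [ 292.  -269.2  277.9] F [ 1.  -0.4 -0. ] w 85.4 q [-0.93  0.06 -0.6   0.91  0.    1.06] t 0.6
shift [565.9 -54.2  58.1] turn [ 0.000e+00 -3.000e-02 -4.083e+01]
```

Emit:
arm_command([
  [[566, -54, 58], [0, 0, -41], 1],
  [[566, -54, 58], [0, 0, -41], 1],
  [[566, -54, 58], [0, 0, -41], 1],
  [[566, -54, 58], [0, 0, -41], 1],
  [[566, -54, 58], [0, 0, -41], 1],
])

```text
clock: 1.1
tcp_pos: [0.3721, -0.0338, 0.2529]
orientation: [1.867, 2.526, 0.0]
contact_force: [1.5, -0.7, 0.3]
width: 0.085
gripper_force: 0.0
```

```bash
python3 go.py 472 270 220 16.9
```

```text
tcp [372.1 -33.8 252.9] F [ 1.5 -0.7  0.3] w 85.0 q [-0.29  0.05 -0.69  0.84 -0.    0.98] t 1.1
shift [261.1 184.5  32.9] turn [0.02 0.02 0.15]
```

Emit:
arm_command([
  [[261, 184, 33], [0, 0, 0], 1],
  [[261, 184, 33], [0, 0, 0], 1],
  [[261, 184, 33], [0, 0, 0], 1],
  [[261, 184, 33], [0, 0, 0], 1],
  [[261, 184, 33], [0, 0, 0], 1],
])

```text
clock: 1.6
tcp_pos: [0.4506, 0.2024, 0.2268]
orientation: [1.873, 2.522, -0.001]
contact_force: [1.3, -0.8, 0.3]
width: 0.0855
gripper_force: 0.0
```

```bash
python3 go.py 472 270 180 16.9
```

```text
tcp [450.6 202.4 226.8] F [ 1.3 -0.8  0.3] w 85.5 q [ 0.27  0.29 -0.45  0.83 -0.    1.55] t 1.6
shift [58.5 40.  46.8] turn [-0.01  0.02 -0.1 ]
```

Emit:
arm_command([
  [[30, 20, 24], [0, 0, 0], 1],
  [[58, 40, 47], [0, 0, 0], 1],
  [[58, 40, 47], [0, 0, 0], 1],
  [[58, 40, 47], [0, 0, 0], 1],
])

```text
clock: 2.0
tcp_pos: [0.4713, 0.2674, 0.1791]
orientation: [-1.871, -2.522, 0.004]
contact_force: [-0.7, -0.4, 0.2]
width: 0.0855
gripper_force: 0.0
```

```bash
python3 - <<'E'
from rig import capture
import cv2,numpy as np
p,d=capture("scene");np.savez("scene1.npz",p=p,d=d)
a=cv2.resize(p[140:290,300:500,::-1],None,fx=4,fy=4,interpolation=cv2.INTER_CUBIC);cv2.imwrite("pics/s1.png",a)
from h import *
# grip in scene0 (unobstructed): dark pixels -> top at z .091
f=np.load("scene0.npz")["p"].astype(int);g=f.mean(2)
m=np.zeros(g.shape,bool);m[228:252,396:414]=g[228:252,396:414]<75
v,u=np.nonzero(m);print(m.sum(),u.min(),u.max(),v.min(),v.max(),onplane("scene",[[u.mean(),v.mean()]],.074)*1000)
E
python3 go.py 472 270 133 16.9
```

```text
85 401 408 232 244 [[476.60554754 273.31072048  74.        ]]
tcp [471.6 266.8 180. ] F [-0.5  0.1  1. ] w 85.0 q [ 0.38  0.43 -0.39  0.76 -0.    1.66] t 2.05
shift [ 2.9  1.4 47. ] turn [-0.09  0.03 -0.12]
```

View pics/s1.png

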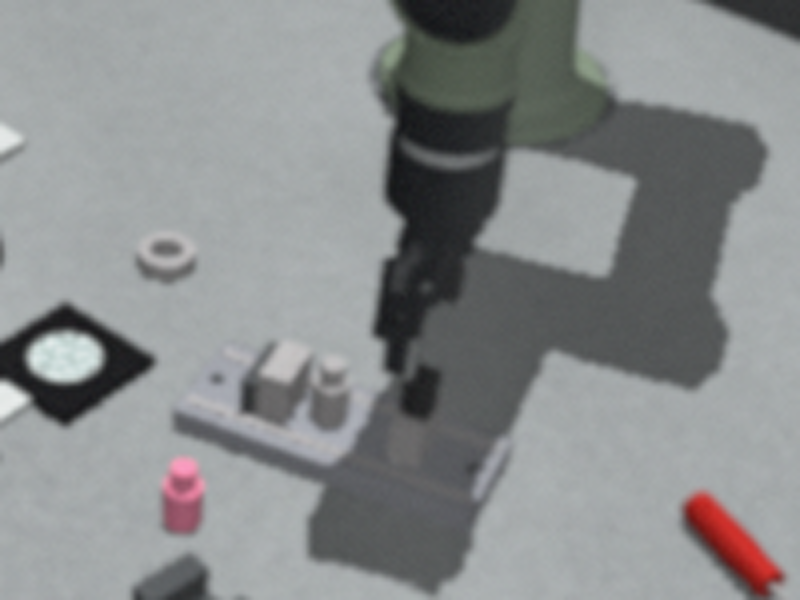

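The picture shows the open gripper above the black grip (crop (420,390)), aligned with it; the shaft is at (330,395), still clear of the anvil. Descend and close.

Emit:
arm_command([
  [[4, 2, 25], [0, 0, 0], 1],
  [[4, 2, 46], [0, 0, 0], 1],
  [[4, 2, 46], [0, 0, 0], 1],
  [[4, 2, 46], [0, 0, 0], -1],
  [[4, 2, 46], [0, 0, 0], -1],
])

```text
clock: 2.55
tcp_pos: [0.4739, 0.2714, 0.1359]
orientation: [1.874, 2.52, 0.003]
contact_force: [-0.0, -0.2, 0.2]
width: 0.0592
gripper_force: 0.0
```

Emit:
arm_command([
  [[0, 0, 0], [0, 0, 0], -1],
  [[0, 0, 0], [0, 0, 0], -1],
  [[0, 0, 0], [0, 0, 0], -1],
  [[0, 0, 0], [0, 0, 0], -1],
  [[0, 0, 0], [0, 0, 0], -1],
])

```text
clock: 3.05
tcp_pos: [0.4729, 0.2717, 0.1352]
orientation: [1.873, 2.522, 0.0]
contact_force: [-2.3, -1.2, 5.6]
width: 0.0167
gripper_force: 59.4
```

```bash
python3 go.py 472 270 133 16.9
```

```text
tcp [472.9 271.7 135.2] F [-2.3 -1.2  5.6] w 16.7 q [ 0.39  0.49 -0.42  0.66 -0.    1.66] t 3.05
shift [-1.4 -1.3  2.2] turn [ 0.02  0.01 -0.11]
```

Emit:
arm_command([
  [[-8, 0, 0], [0, 0, 0], -1],
  [[-16, 0, 0], [0, 0, 0], -1],
  [[-24, 0, 0], [0, 0, 0], -1],
  [[-31, 0, 0], [0, 0, 0], -1],
  [[-36, 0, 0], [0, 0, 0], -1],
])

```text
clock: 3.55
tcp_pos: [0.4833, 0.2375, 0.1352]
orientation: [-1.872, -2.522, -0.002]
contact_force: [-3.1, 1.6, 5.6]
width: 0.0174
gripper_force: 59.4
```

Emit:
arm_command([
  [[-3, 0, 0], [0, 0, 0], -1],
  [[-5, 0, 0], [0, 0, 0], -1],
  [[-7, 0, 0], [0, 0, 0], -1],
  [[-9, 0, 0], [0, 0, 0], -1],
  [[-10, 0, 0], [0, 0, 0], -1],
])

```text
clock: 4.05
tcp_pos: [0.4861, 0.2284, 0.1352]
orientation: [-1.872, -2.521, -0.003]
contact_force: [-1.9, 2.7, 6.8]
width: 0.0169
gripper_force: 59.4
```

```bash
python3 go.py 472 270 133 16.9
```

```text
tcp [486.1 228.4 135.2] F [-1.9  2.7  6.8] w 16.9 q [ 0.3   0.48 -0.45  0.65  0.    1.58] t 4.05
shift [43.9 -1.5  2.3] turn [ 0.04 -0.12 -0.08]
```

Emit:
arm_command([
  [[-1, 0, 0], [0, 0, 0], -1],
  [[-2, 0, 0], [0, 0, 0], -1],
  [[-3, 0, 0], [0, 0, 0], -1],
  [[-4, 0, 0], [0, 0, 0], -1],
  [[-4, 0, 0], [0, 0, 0], -1],
])

```text
clock: 4.55
tcp_pos: [0.4873, 0.2245, 0.1352]
orientation: [-1.872, -2.522, -0.003]
contact_force: [-2.8, 2.5, 6.1]
width: 0.0173
gripper_force: 59.4
```

```bash
python3 go.py 472 270 133 16.9
```

```text
tcp [487.3 224.5 135.2] F [-2.8  2.5  6.1] w 17.3 q [ 0.29  0.48 -0.45  0.65  0.    1.57] t 4.55
shift [47.9 -1.4  2.3] turn [ 0.04 -0.1  -0.08]
```

Emit:
arm_command([
  [[-1, 0, 0], [0, 0, 0], -1],
  [[-2, 0, 0], [0, 0, 0], -1],
  [[-3, 0, 0], [0, 0, 0], -1],
  [[-3, 0, 0], [0, 0, 0], -1],
])

```text
clock: 4.95
tcp_pos: [0.4877, 0.223, 0.1352]
orientation: [-1.869, -2.52, -0.006]
contact_force: [-4.2, 6.5, 4.7]
width: 0.0168
gripper_force: 59.3
```

```bash
python3 go.py 472 270 133 16.9
```

```text
tcp [487.7 223.  135.2] F [-4.2  6.5  4.7] w 16.8 q [ 0.29  0.48 -0.45  0.65  0.01  1.57] t 4.95
shift [49.5 -1.4  2.5] turn [ 0.05 -0.32 -0.03]
```

Emit:
arm_command([
  [[-1.5, 0, 0], [0, 0, 0], -1],
  [[-3, 0, 0], [0, 0, 0], -1],
  [[-3, 0, 0], [0, 0, 0], -1],
  [[-3, 0, 0], [0, 0, 0], -1],
  [[-3, 0, 0], [0, 0, 0], -1],
])

```text
clock: 5.45
tcp_pos: [0.4878, 0.2225, 0.1352]
orientation: [-1.864, -2.518, -0.012]
contact_force: [-5.6, 16.6, 4.9]
width: 0.0172
gripper_force: 59.1
```

```bash
python3 go.py 472 270 133 16.9
```

```text
tcp [487.8 222.5 135.2] F [-5.6 16.6  4.9] w 17.2 q [ 0.29  0.47 -0.45  0.65  0.01  1.56] t 5.45
shift [50.  -1.3  2.7] turn [ 0.06 -0.65  0.07]
```

Emit:
arm_command([
  [[2, 0, 0], [0, 0, 0], -1],
  [[3, 0, 0], [0, 0, 0], 0.4],
  [[3, 0, 0], [0, 0, 0], 0.4],
  [[3, 0, 0], [0, 0, 0], 0.4],
  [[3, 0, 0], [0, 0, 0], 0.4],
])

```text
clock: 5.95
tcp_pos: [0.4884, 0.2206, 0.1343]
orientation: [1.874, 2.521, -0.0]
contact_force: [-0.3, -0.8, 0.9]
width: 0.0597
gripper_force: 0.0
```

```bash
python3 go.py 488 223 240 16.9
```

```text
tcp [488.4 220.6 134.3] F [-0.3 -0.8  0.9] w 59.7 q [ 0.29  0.48 -0.45  0.64 -0.    1.57] t 5.95
shift [   2.4    0.3 -105.7] turn [-0.    0.02 -0.17]
```

Emit:
arm_command([
  [[0, 0, -40], [0, 0, 0], 0.4],
  [[0, 0, -85], [0, 0, 0], 0.4],
  [[0, 0, -120], [0, 0, 0], 0.8],
  [[0, 0, -120], [0, 0, -8], 0.8],
])

```text
clock: 6.35
tcp_pos: [0.4911, 0.2214, 0.2596]
orientation: [1.686, 2.643, 0.011]
contact_force: [0.3, 0.4, -0.5]
width: 0.0769
gripper_force: 0.0
```

```bash
python3 go.py 467 -267 230 90.3
```

```text
tcp [491.1 221.4 259.6] F [ 0.3  0.4 -0.5] w 76.9 q [ 0.29  0.33 -0.3   0.93 -0.    1.42] t 6.35
shift [-432.7 -228.    28.2] turn [  0.41   0.38 -65.37]
```

Emit:
arm_command([
  [[-433, -228, 28], [0, 0, -65], 0.8],
  [[-433, -228, 28], [0, 0, -65], 0.8],
  [[-433, -228, 28], [0, 0, -65], 0.8],
  [[-433, -228, 28], [0, 0, -65], 0.8],
  [[-433, -228, 28], [0, 0, -65], 0.8],
])

```text
clock: 6.85
tcp_pos: [0.4775, -0.0008, 0.2418]
orientation: [0.736, 3.054, -0.0]
contact_force: [0.8, -0.2, 0.1]
width: 0.0772
gripper_force: 0.0
```

```bash
python3 go.py 467 -267 230 90.3
```

```text
tcp [477.5  -0.8 241.8] F [ 0.8 -0.2  0.1] w 77.2 q [-0.16  0.25 -0.47  0.85 -0.    0.32] t 6.85
shift [-112.  -241.7   11.9] turn [-1.000e-02  3.000e-02 -2.742e+01]
```

Emit:
arm_command([
  [[-112, -242, 12], [0, 0, -27.4], 0.8],
  [[-112, -242, 12], [0, 0, -27.4], 0.8],
  [[-112, -242, 12], [0, 0, -27.4], 0.8],
  [[-112, -242, 12], [0, 0, -27.4], 0.8],
  [[-112, -242, 12], [0, 0, -27.4], 0.8],
])

```text
clock: 7.35
tcp_pos: [0.4671, -0.2317, 0.2314]
orientation: [-0.001, 3.141, -0.0]
contact_force: [1.9, 0.4, 0.1]
width: 0.0764
gripper_force: 0.0
```

```bash
python3 - <<'E'
from rig import capture
import cv2,numpy as np
p,d=capture("scene");np.savez("scene2.npz",p=p,d=d);t,d2=capture("top");np.savez("top2.npz",p=t,d=d2)
a=cv2.resize(p[200:290,330:450,::-1],None,fx=4,fy=4,interpolation=cv2.INTER_CUBIC)
b=cv2.resize(t[190:240,240:320,::-1],None,fx=6,fy=4.6,interpolation=cv2.INTER_CUBIC)
cv2.imwrite("pics/s2.png",np.vstack([a,b]))
# tray pose
from h import *
g=p.astype(int).mean(2)
f=np.load("scene0.npz")["p"].astype(int).mean(2)
m=np.zeros(f.shape,np.uint8);m[160:196,255:308]=f[160:196,255:308]>165
m=cv2.morphologyEx(m,cv2.MORPH_CLOSE,np.ones((5,5)))
c=max(cv2.findContours(m,0,1)[0],key=cv2.contourArea)[:,0]
print("tray scene",cv2.minAreaRect((onplane("scene",c,.01)[:,:2]*1000).astype(np.float32)))
m=np.zeros(f.shape,np.uint8);m[220:242,305:328]=f[220:242,305:328]>140
c=max(cv2.findContours(m,0,1)[0],key=cv2.contourArea)[:,0]
print("window scene",cv2.minAreaRect((onplane("scene",c,.01)[:,:2]*1000).astype(np.float32)))
E
python3 go.py 467.5 -268 170 90.5
```

```text
tray scene ((472.2265319824219, -279.8634033203125), (228.82656860351562, 195.48060607910156), 47.644447326660156)
window scene ((575.9442749023438, 18.142499923706055), (56.01881408691406, 55.4709358215332), 24.746267318725586)
tcp [ 467.4 -235.6  231.3] F [ 0.2 -0.1  0.7] w 77.1 q [-0.61  0.34 -0.37  0.86 -0.   -0.6 ] t 7.45
shift [ -0.3 -32.2  61.4] turn [-0.18  0.06 -0.98]
```

View pics/s2.png

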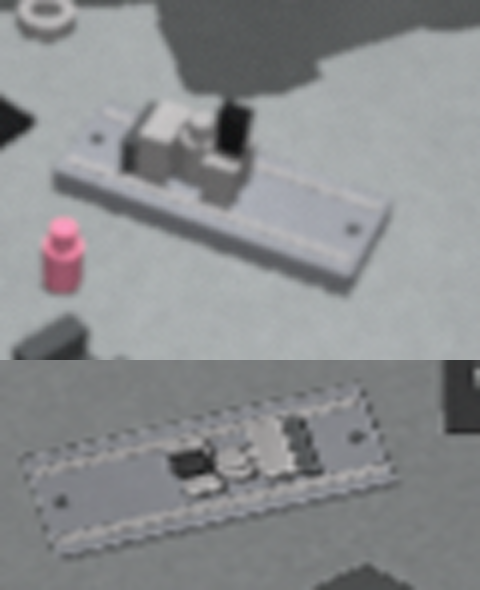

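Jaw is shut on the upright shaft (crop (200,130), nipped between anvil (160,140) and jaw (230,170)). On to the tray.

Emit:
arm_command([
  [[0, -20, 30], [0, 0, -1], 0.8],
  [[0, -32, 61], [0, 0, -1], 0.6],
  [[0, -32, 90], [0, 0, -1], 0.4],
  [[0, -32, 115], [0, 0, -1], 0.2],
  [[0, -32, 115], [0, 0, -1], 0],
])

```text
clock: 7.95
tcp_pos: [0.4654, -0.2597, 0.1133]
orientation: [0.026, -3.136, -0.007]
contact_force: [-0.0, -0.1, 0.8]
width: 0.0427
gripper_force: 0.0
```

```bash
python3 go.py 467.5 -268 95 91
```

```text
tcp [ 465.4 -259.7  113.3] F [-0.  -0.1  0.8] w 42.7 q [-0.65  0.51 -0.47  0.6   0.   -0.66] t 7.95
shift [-2.1 -8.4 18.2] turn [ 0.25 -0.31 -0.04]
```

Emit:
arm_command([
  [[0, 0, 0], [0, 0, 0], 0],
  [[0, 0, 0], [0, 0, 0], 0],
  [[0, 0, 0], [0, 0, 0], 0],
])

```text
clock: 8.25
tcp_pos: [0.4686, -0.262, 0.1179]
orientation: [-0.027, 3.139, -0.003]
contact_force: [-0.5, -0.4, -0.5]
width: 0.0426
gripper_force: 0.0
```

```bash
python3 go.py 467.5 -268 95 91
```

```text
tcp [ 468.6 -262.   117.9] F [-0.5 -0.4 -0.5] w 42.6 q [-0.65  0.5  -0.46  0.6  -0.   -0.66] t 8.25
shift [ 1.2 -6.  22.9] turn [-0.1   0.13  0.  ]
```

Emit:
arm_command([
  [[1, -6, 4], [0, 0, 0], 0],
  [[1, -6, 14], [0, 0, 0], 0],
  [[1, -6, 23], [0, 0, 0], 0],
  [[1, -6, 23], [0, 0, 0], 0],
  [[1, -6, 23], [0, 0, 0], -0.3],
])

```text
clock: 8.75
tcp_pos: [0.4663, -0.2672, 0.0927]
orientation: [0.027, -3.14, -0.002]
contact_force: [0.1, 0.2, 0.0]
width: 0.0305
gripper_force: 0.0
```

```bash
python3 go.py 467.5 -268 95 91
```

```text
tcp [ 466.3 -267.2   92.7] F [0.1 0.2 0. ] w 30.5 q [-0.66  0.54 -0.48  0.56  0.   -0.67] t 8.75
shift [-1.2 -0.8 -2.3] turn [ 0.06 -0.07 -0.01]
```

Now close in small steps so the fin is nudged gently.

Emit:
arm_command([
  [[0, 0, 0], [0, 0, 0], -0.45],
  [[0, 0, 0], [0, 0, 0], -0.55],
  [[0, 0, 0], [0, 0, 0], -0.62],
  [[0, 0, 0], [0, 0, 0], -0.67],
  [[0, 0, 0], [0, 0, 0], -0.7],
])

```text
clock: 9.25
tcp_pos: [0.4668, -0.2678, 0.0936]
orientation: [-0.027, 3.141, -0.001]
contact_force: [0.0, -1.3, 0.3]
width: 0.0129
gripper_force: 0.5
```

Emit:
arm_command([
  [[0, 0, 0], [0, 0, 0], -0.8],
  [[0, 0, 0], [0, 0, 0], -1],
  [[0, 0, 0], [0, 0, 0], -1],
  [[0, 0, 0], [0, 0, 0], -1],
  [[0, 0, 0], [0, 0, 0], -1],
])

```text
clock: 9.75
tcp_pos: [0.4669, -0.2679, 0.0937]
orientation: [-0.027, 3.141, -0.001]
contact_force: [-2.4, -2.3, 4.4]
width: 0.0114
gripper_force: 59.3
```

```bash
python3 go.py 467.5 -268 95 91
python3 - <<'E'
from rig import capture
import cv2,numpy as np
p,d=capture("scene")
cv2.imwrite("pics/s3.png",cv2.resize(p[110:230,220:360,::-1],None,fx=4,fy=4,interpolation=cv2.INTER_CUBIC))
E
```

```text
tcp [ 466.9 -267.9   93.7] F [-2.4 -2.3  4.4] w 11.4 q [-0.66  0.54 -0.48  0.56 -0.   -0.67] t 9.75
shift [-0.6 -0.1 -1.3] turn [-0.05  0.02 -0.02]
```

View pics/s3.png

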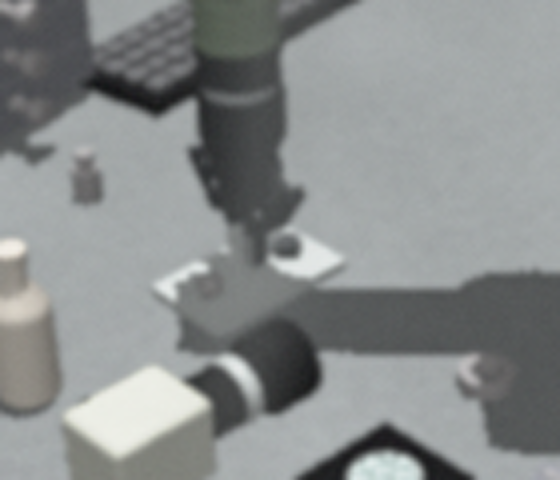

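Fin is gripped; ball sits in its pocket (crop (205,280)). Lift gently.

Emit:
arm_command([
  [[0, 0, -4], [0, 0, 0], -1],
  [[0, 0, -10], [0, 0, 0], -1],
  [[0, 0, -18], [0, 0, 0], -1],
  [[0, 0, -28], [0, 0, 0], -1],
  [[0, 0, -40], [0, 0, 0], -1],
])

```text
clock: 10.3
tcp_pos: [0.4665, -0.2672, 0.134]
orientation: [0.027, -3.141, -0.001]
contact_force: [0.7, -0.3, -4.2]
width: 0.0117
gripper_force: 58.5
```

Emit:
arm_command([
  [[0, 0, -14], [0, 0, 0], -1],
  [[0, 0, -30], [0, 0, 0], -1],
  [[0, 0, -46], [0, 0, 0], -1],
  [[0, 0, -62], [0, 0, 0], -1],
  [[0, 0, -76], [0, 0, 0], -1],
])

```text
clock: 10.8
tcp_pos: [0.4668, -0.2675, 0.2112]
orientation: [-0.027, 3.14, -0.001]
contact_force: [0.2, -0.2, -5.1]
width: 0.0115
gripper_force: 58.5
```

Emit:
arm_command([
  [[0, 0, -12], [0, 0, 0], -1],
  [[0, 0, -21], [0, 0, 0], -1],
  [[0, 0, -28], [0, 0, 0], -1],
  [[0, 0, -33], [0, 0, 0], -1],
  [[0, 0, -35], [0, 0, 0], -1],
])

```text
clock: 11.3
tcp_pos: [0.4667, -0.2675, 0.2446]
orientation: [-0.027, 3.141, -0.0]
contact_force: [0.5, 0.4, -4.2]
width: 0.0113
gripper_force: 58.5
```

```bash
python3 go.py 528 17 245 91
```

```text
tcp [ 466.7 -267.5  244.6] F [ 0.5  0.4 -4.2] w 11.3 q [-0.66  0.35 -0.32  0.9   0.   -0.67] t 11.3
shift [-66.2 283.4  -0.4] turn [-0.    0.   -0.01]
```

Emit:
arm_command([
  [[-0.7, 3, 0], [0, 0, 0], -1],
  [[-2, 9, 0], [0, 0, 0], -1],
  [[-4, 18, 0], [0, 0, 0], -1],
  [[-7, 30, 0], [0, 0, 0], -1],
  [[-10.5, 45, 0], [0, 0, 0], -1],
])

```text
clock: 11.8
tcp_pos: [0.4766, -0.2211, 0.2441]
orientation: [0.027, -3.141, -0.001]
contact_force: [-0.6, -0.3, -4.7]
width: 0.0114
gripper_force: 58.6
```

Emit:
arm_command([
  [[-4, 17, 0], [0, 0, 0], -1],
  [[-8, 34, 0], [0, 0, 0], -1],
  [[-12, 51, 0], [0, 0, 0], -1],
  [[-16, 68, 0], [0, 0, 0], -1],
  [[-20, 85, 0], [0, 0, 0], -1],
])

```text
clock: 12.3
tcp_pos: [0.4951, -0.135, 0.2443]
orientation: [0.029, -3.141, -0.001]
contact_force: [-0.1, 0.3, -4.1]
width: 0.0113
gripper_force: 58.6
```

Emit:
arm_command([
  [[-4, 17, 0], [0, 0, 0], -1],
  [[-8, 34, 0], [0, 0, 0], -1],
  [[-12, 51, 0], [0, 0, 0], -1],
  [[-16, 68, 0], [0, 0, 0], -1],
  [[-20, 85, 0], [0, 0, 0], -1],
])

```text
clock: 12.8
tcp_pos: [0.5134, -0.0496, 0.2444]
orientation: [0.029, -3.141, -0.001]
contact_force: [-0.4, -0.2, -4.1]
width: 0.0115
gripper_force: 58.6
```

Emit:
arm_command([
  [[-3.5, 15, 0], [0, 0, 0], -1],
  [[-6.3, 27, 0], [0, 0, 0], -1],
  [[-8.6, 37, 0], [0, 0, 0], -1],
  [[-10.5, 45, 0], [0, 0, 0], -1],
  [[-12.2, 52, 0], [0, 0, 0], -1],
])

```text
clock: 13.3
tcp_pos: [0.5249, 0.0012, 0.2444]
orientation: [0.027, -3.141, 0.0]
contact_force: [-1.3, -0.5, -3.8]
width: 0.0113
gripper_force: 58.6
```

Emit:
arm_command([
  [[-1.3, 6, 0], [0, 0, 0], -1],
  [[-2.2, 10, 0], [0, 0, 0], -1],
  [[-3, 13, 0], [0, 0, 0], -1],
  [[-3.5, 15, 0], [0, 0, 0], -1],
  [[-3.5, 16, 0], [0, 0, 0], -1],
])

```text
clock: 13.8
tcp_pos: [0.5281, 0.0166, 0.2444]
orientation: [-0.027, 3.141, -0.0]
contact_force: [0.5, -0.3, -5.6]
width: 0.0112
gripper_force: 58.6
```

Emit:
arm_command([
  [[0, 0, 0], [0, 0, 0], -1],
  [[0, 0, 0], [0, 0, 0], -1],
  [[0, 0, 0], [0, 0, 0], -1],
  [[0, 0, 0], [0, 0, 0], -1],
  [[0, 0, 0], [0, 0, 0], -1],
])

```text
clock: 14.3
tcp_pos: [0.528, 0.0165, 0.2444]
orientation: [-0.027, 3.141, 0.0]
contact_force: [-0.3, 0.1, -4.2]
width: 0.0115
gripper_force: 58.6
```

```bash
python3 go.py 528 17 245 91
python3 - <<'E'
from rig import capture
import cv2,numpy as np
from h import *
p,d=capture("scene");t,d2=capture("top");np.savez("end.npz",p=p,d=d,t=t,d2=d2)
a=cv2.resize(p[120:270,220:420,::-1],None,fx=3,fy=3,interpolation=cv2.INTER_CUBIC)
b=cv2.resize(t[170:220,300:366,::-1],(200,150),interpolation=cv2.INTER_CUBIC)
o=np.zeros((600,600,3),np.uint8);o[:450]=a;o[450:,:200]=b
cv2.imwrite("pics/s4.png",o)
E
```

```text
tcp [528.   16.5 244.4] F [-0.3  0.1 -4.2] w 11.5 q [-0.11  0.33 -0.34  0.89  0.   -0.13] t 14.3
shift [ 0.   0.5 -0.6] turn [ 0.    0.   -0.02]
```

View pics/s4.png

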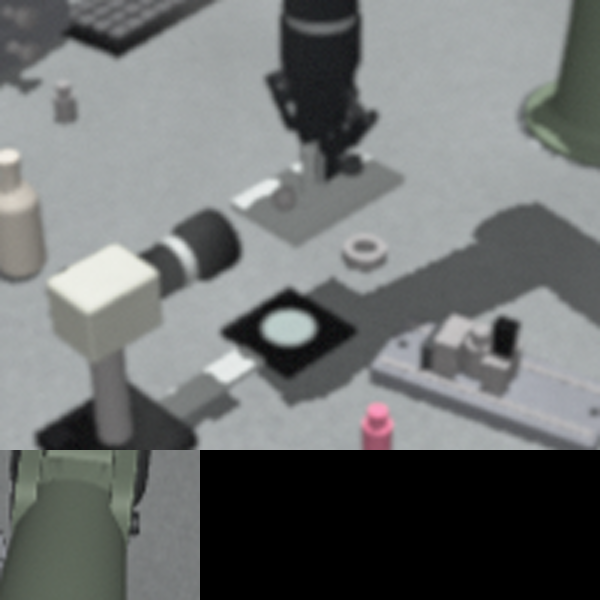

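The picture shows the tray level in the air, the ball in its pocket at crop (285,197) (full image (315,186)), straight above the window (316,229); the jaw is still shut. I'll check the ball's ray at z = 170 mm and hand in if it agrees.

Run:
```python
from h import *
from rig import arm
b=onplane("scene",[[315,185.7]],.170)[0]*1000;print(b)
if np.linalg.norm(b[:2]-[573,18])<15: print(arm.hand_in())
```

```text
[575.76410888  17.54114291 170.        ]
the job is handed in; nothing more can be done
None
```

Both steps are done and the job is handed in at about 14 s of the 61 s allowed: the jaw is shut on the upright shaft, and the tray is held level with the ball in its pocket, measured about 3 mm from the focus. The hand-in returned no verdict.

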